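# Set out the plating station

### The arm

A 6-joint arm with a two-finger parallel gripper is mounted at the origin on a cart in front of the work surface, level with it; the furniture and walls round the work are solid. World frame = base frame: x ahead of the robot, y to its left, z up, the work surface at z = 0. Lengths are in mm, angles in rad, forces in N, time in s.
With the tool pointing down it reaches from about 375 to 900 mm from the base axis. Payload 3.1 kg.
Tool frame: the origin (TCP) lies at the very end of the fingers, on their centre line; the grasp point (between the pads) lies 19 mm behind it; z points along the fingers, y is the line along which they close (so a half turn about z gives the same grasp; the last joint's range is limited). The gripper opens to 87 mm and grips with 3 to 60 N. Pads are 19 mm wide; open, the fingers measure 117 mm over their backs; the gripper's body (75 mm by 190 mm) begins 51 mm behind the grasp point.
Start: joints at [-1.438, 0.527, 1.433, -0, 1.181, -0.178], TCP at [191.161, -595.025, 222.548] pointing down, gripper open.
Joint ranges: [-3.08, 3.08], [-0.75, 2.2], [0.22, 2.44], [-1.43, 4.57], [0, 2.65], [-2.85, 2.85]. Speed limits (rad/s): [2.79, 2.79, 3.14, 3.14, 3.14, 3.14].

### API

Orientations are given as a rotation vector (axis times angle).
In Python, from cell import manip, planner, snapshot, get_time, get_qpos, get_joint_vel, get_joint_torque, get_position, get_tcp_rot, get_force, get_wrist_torque, get_width, get_gripper_force gives the robot as it stands. The module is installed in compiled form; this text tells all that it offers. Calls block until the motion is done:
- manip.move_ptp(position, orientation): joint-space move of the TCP to a pose.
- manip.move_linear(position, v=150, frame=None): straight line of the TCP; frame=None keeps the orientation; v is the mean speed in mm/s.
- manip.goto_joints(angles): joint-space move.
- manip.move_gripper(opening, force=None): finger opening in mm; force is the grip in N (None keeps the last); returns when the fingers have stopped.
- manip.hold(seconds).
- planner.inverse_kinematics(position, orientation): joint angles nearest the present ones, or None.
- snapshot(name): name is "scene" or "top"; returns a dict with "frame" (420x560x3 uint8, red, green, blue), "z_map" (420x560 float32, mm along the optical axis (not along the pixel's ray), 0 where there is no reading), "fx", "fy", "cx", "cy" (pixels), "R" (3x3) and "t" (3): a world point X has camera coordinates R X + t. Camera axes: x right, y down, z forward; pixel columns grow to the right and rows downward; lengths in mm; the calibration is good to about 2 mm. A picture is of the moment at which its call begins.
A pose or a line that the arm cannot do raises manip.Unreachable and nothing moves.
- manip.finish_job(): hands the job in; it is judged then, once.
Readings, each from a call of its own:
- get_time(): time.
- get_qpos(): joint angles.
- get_joint_vel(): joint speeds.
- get_joint_torque(): joint torques, N m.
- get_position(): TCP position.
- get_tcp_rot(): TCP orientation.
- get_force(): force on the tool from outside, world axes, zero at the start.
- get_wrist_torque(): the same for the moment, N m.
- get_width(): finger opening in mm.
- get_gripper_force(): force on a finger pad.
Only numpy, scipy, OpenCV 4.12 (cv2) and the standard library are available. Lean on these libraries where they do the work, as an engineer would, in place of code of your own. Each camera call takes 0.05 s, during which the arm holds its last target. There are 200 camera calls.

### The job

Set out the bench round the white well plate. First stand the low grey holder upright beside the plate, between plate and lab book: level with the middle of the plate's short end that faces the book, with a gap of 5 cm to that end; only then lower the tall white tapered cup gently into the holder until its foot stands on the holder's floor, without forcing it. Also lay the timer flat, buttons up, on the middle of the lab book's cover, squared up with the book, and the marker pen in front of the plate (the robot's side), parallel to the plate's long side and centred on it, with a gap of 5 cm; leave the foam box, the teal tip box and the pipette where they are.

Things in the scene. Friction and masses are not known exactly. Their poses are not given: they have to be found in the camera images.
- plate: White 96-well plate on its clear holder, 86 (x) x 128 (y) x 30 mm high, fixed to the bench. Origin: centre of its underside; own x points away from the robot (front long side, towards the robot, at x = -43 mm), own y along its length (short ends at y = +-64 mm), z up. Turned up to 0.15 rad from the room's axes. It stands left or right of the middle of the bench, the lab book on the other side.
- book: Closed dark blue lab book, 212 (own x) x 152 (own y) mm, fixed to the bench, cover 14 to 15 mm above the bench. Origin: centre of its underside, z up. Its long (own x) side runs roughly along the room's y.
- holder_center (a point): Low round grey holder, loose, 150 g or so, open at the top, tapered: 50 mm across at the foot, 62 mm at the rim, 50 mm high; inside, 43 mm across at the floor (6 mm above its underside) and 54 mm at the rim. The point is its centre, 25 mm above its underside; z up.
- cup_center (a point): Tall round white tapered cup, loose, 40 g or so, 34 mm across at the foot, 50 mm at the rim, 90 mm high, wall 2.5 mm. The point is its centre, 45 mm above its underside; z up. Standing on the holder's floor it has 4 mm of play all round, and its rim is 46 mm above the holder's.
- timer_center (a point): White square timer with three buttons and a display on top, loose, 66 x 66 x 19 mm (straight sides up to 16 mm). The point is its centre, 9.5 mm above its underside; x and y parallel to its sides, z up.
- marker_center (a point): Marker pen, white with dark blue grip and cap, loose, among the things nearest the robot, lying flat, 135 mm long (along own y) and 13 mm thick. The point is its centre, 7 mm above its underside; z up.
- foam_cup: Small white foam box, open, 100 x 100 x 95 mm; bystander, loose. Origin: centre of its underside.
- tip_box: Teal tip box, 90 (own x) x 124 (own y) x 68 mm; bystander, loose. Origin: centre of its underside.
- pipette: Pipette lying on its side, about 242 mm long and 30 mm high; bystander, loose. Origin: centre of its underside.
Things that resemble listed ones, but are neither listed nor needed, are in the scene too. Of the things that look like the part that bears timer_center, the larger one is meant. Leave any green look-alike of the part that bears cup_center alone.

How it is judged:
By the outcome, as a careful person would: the job done as asked, in the order asked, and still so for the second after the job is handed in, with the robot touching nothing.
It also fails if it takes over 104 s, if anything falls off the work surface, if the arm or the gripper's body presses on something with over 40 N, if the wrist force passes 120 N, or if a joint passes its speed limit or range.

## Working session

There is one attempt and no reset: what is moved stays moved. The work goes in short steps, each a Python script; the robot and the scene stay as the last script left them, time stands still between calls to the robot, and variables do not carry over. Pictures are saved under pics/ and viewed, at most 14 in all, crops included, and the job is handed in when it is done.

```bash
mkdir -p pics; cat > h.py <<'E'
import numpy as np, cv2
from cell import *
def snap(n,f=None):
    s=snapshot(n)
    if f: cv2.imwrite('pics/'+f,cv2.cvtColor(s['frame'],cv2.COLOR_RGB2BGR))
    return s
def cloud(s):
    z=s['z_map'];v,u=np.mgrid[:z.shape[0],:z.shape[1]]
    c=np.stack([(u-s['cx'])/s['fx']*z,(v-s['cy'])/s['fy']*z,z],-1)
    return (c-s['t'])@s['R']
def ray(s,u,v,h):
    d=s['R'].T@np.array([(u-s['cx'])/s['fx'],(v-s['cy'])/s['fy'],1]);o=-s['R'].T@s['t']
    return o+d*(h-o[2])/d[2]
E
python3 - <<'E'
from h import *
for n in('scene','top'):
    s=snap(n,n+'1.png');print(n,s['fx'],(-s['R'].T@s['t']).round(),s['R'].round(2).tolist(),(s['z_map']>0).mean())
    np.savez(n+'1.npz',**s)
print(get_time())
E
```

```text
scene 425.5114964550661 [-212.  780.  840.] [[-0.71, -0.7, 0.01], [-0.41, 0.4, -0.82], [0.57, -0.59, -0.57]] 0.9938562925170068
top 493.08470086347114 [ 345.  -58. 1768.] [[0.01, -1.0, 0.0], [-0.99, -0.01, -0.15], [0.15, -0.0, -0.99]] 0.9961692176870748
0.1
```

View pics/scene1.png

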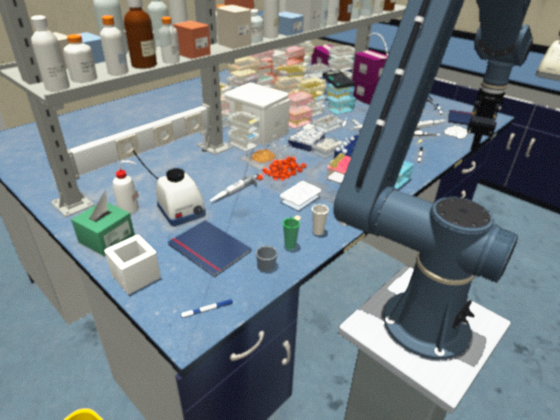

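View pics/top1.png

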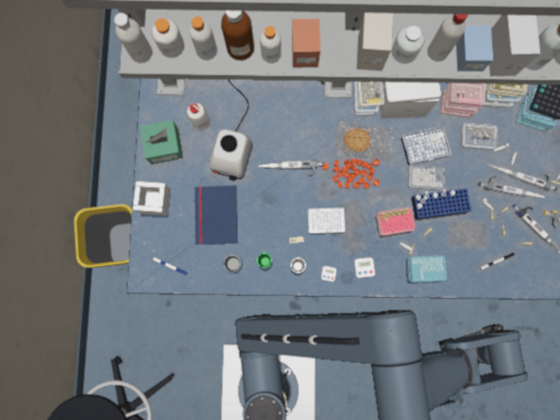

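The two views agree. In the top view (up = +x, left = +y):
- book (217,215), plate (326,221)
- holder (234,264), cup (298,266), green look-alike (265,261)
- larger timer (364,268), smaller one (329,273)
- marker (170,266)
- a small cream thing at (297,240), close to the holder's place

Next I measure them from depth and masks.

```bash
cat >> h.py <<'E'
def region(s,u0,u1,v0,v1,zlo,zhi,cond=None):
    P=cloud(s);m=np.zeros(P.shape[:2],bool);m[v0:v1,u0:u1]=1
    m&=(P[...,2]>zlo)&(P[...,2]<zhi)
    if cond is not None:m&=cond(s['frame'].astype(int))
    n,l,st,_=cv2.connectedComponentsWithStats(m.astype(np.uint8))
    m=l==1+np.argmax(st[1:,4]);return m,P[m]
def rect(s,m,h):
    "min-area rectangle of the mask cast on height h: centre, sides, yaw of the long side in (-pi/2,pi/2]"
    v,u=np.nonzero(m);q=np.array([ray(s,a,b,h)[:2] for a,b in zip(u,v)],np.float32)
    (c,sz,a)=cv2.minAreaRect(q);a=np.radians(a)
    if sz[1]>sz[0]:a+=np.pi/2;sz=sz[::-1]
    a=(a+np.pi/2)%np.pi-np.pi/2
    return np.round(c,1),np.round(sz,1),round(a,3),np.round(q.mean(0),1)
E
python3 - <<'E'
from h import *
T=dict(np.load('top1.npz'));P=cloud(T)
print('bench z',np.median(P[240:260,200:330,2]))
W=lambda f:f.min(-1)>120
for n,a,h,c in [('plate',(300,352,200,242,10,60),30,None),('book',(185,250,175,255,6,40),14.5,lambda f:f.min(-1)<200),('holder',(220,248,250,280,8,90),50,None),('cup',(286,310,252,280,15,130),90,None),('timer',(350,380,254,282,6,50),17,W),('small',(318,342,262,284,6,50),17,W),('marker',(145,195,250,280,4,40),10,None),('cream',(284,307,232,247,2,60),8,None),('green',(253,278,248,275,8,130),90,None),('tip',(400,455,250,290,20,120),68,None)]:
    try:
        m,p=region(T,*a,c);v,u=np.nonzero(m)
        print(n,m.sum(),(u.min(),u.max(),v.min(),v.max()),'ztop',np.percentile(p[:,2],[5,50,95]).round(1),*rect(T,m,h))
    except Exception as e:print(n,e)
f=T['frame'][170:300,140:390];cv2.imwrite('pics/c1.png',cv2.cvtColor(cv2.resize(f,None,fx=3.2,fy=3.2,interpolation=cv2.INTER_CUBIC),cv2.COLOR_RGB2BGR))
E
```

```text
bench z 2.0535429134619605
plate 873 (np.int64(307), np.int64(344), np.int64(208), np.int64(233)) ztop [20.8 29.6 37.1] [ 587.3 -193.3] [132.4  89.8] -1.556 [ 587.3 -194.8]
book 2406 (np.int64(192), np.int64(238), np.int64(182), np.int64(247)) ztop [ 7.7 14.2 21.4] [607.  203.6] [232.5 163. ] 0.062 [604.2 201.3]
holder 155 (np.int64(222), np.int64(240), np.int64(254), np.int64(273)) ztop [ 8.9 42.2 55.7] [428.8 136.3] [66.2 62.5] 0.029 [431.1 135.7]
cup 116 (np.int64(291), np.int64(305), np.int64(258), np.int64(272)) ztop [24.  75.4 94.1] [425.2 -95.5] [47.5 47.3] -1.557 [427.1 -96. ]
timer 345 (np.int64(354), np.int64(374), np.int64(257), np.int64(277)) ztop [ 8.1 15.6 23.4] [ 424.9 -330.3] [69.1 68.8] 0.131 [ 423.3 -331.3]
small 182 (np.int64(320), np.int64(336), np.int64(266), np.int64(282)) ztop [ 6.7 11.6 19.9] [ 398.8 -203.3] [56.4 56.3] 1.57 [ 399.6 -205.2]
marker 218 (np.int64(151), np.int64(194), np.int64(255), np.int64(276)) ztop [ 4.2  8.3 16.5] [433.1 352. ] [149.6  74.5] 1.407 [423.  345.7]
cream 132 (np.int64(284), np.int64(306), np.int64(232), np.int64(246)) ztop [ 2.3  4.4 10.2] [521.8 -85.6] [79.  50.4] -1.556 [523.4 -80.4]
green 130 (np.int64(257), np.int64(273), np.int64(253), np.int64(267)) ztop [ 9.5 67.9 94. ] [442.2  21.9] [52.9 47.8] 0.8 [442.6  21.1]
tip 940 (np.int64(408), np.int64(446), np.int64(256), np.int64(282)) ztop [50.6 65.5 72.8] [ 420.  -538.3] [128.6  86.8] -1.512 [ 419.9 -538.6]
```

View pics/c1.png

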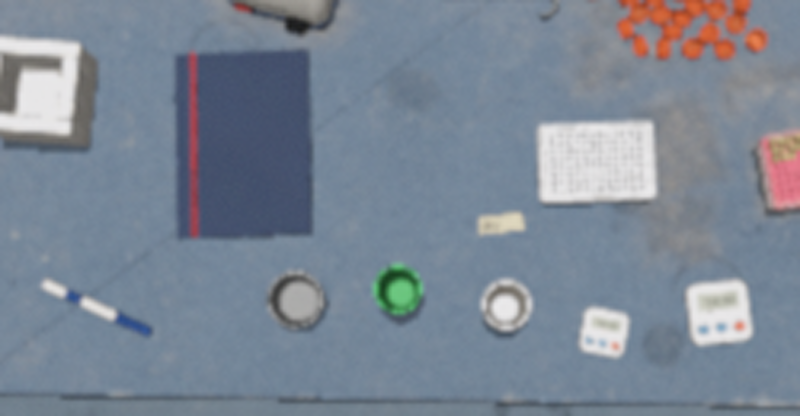

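The crop shows every item clear. The cream thing at crop (500,223) is flat. The depth is noisy, so I refine with colour masks.

```bash
cat >> h.py <<'E'
def crect(s,box,cond,h,k=4):
    "colour mask on an upsampled crop, largest blob, cast to height h; rectangle + mean"
    u0,u1,v0,v1=box
    f=cv2.resize(s['frame'][v0:v1,u0:u1],None,fx=k,fy=k,interpolation=cv2.INTER_CUBIC).astype(int)
    m=cv2.morphologyEx(cond(f).astype(np.uint8),cv2.MORPH_CLOSE,np.ones((5,5),np.uint8))
    n,l,st,_=cv2.connectedComponentsWithStats(m);m=l==1+np.argmax(st[1:,4])
    c,_=cv2.findContours(m.astype(np.uint8),cv2.RETR_EXTERNAL,cv2.CHAIN_APPROX_NONE)
    c=max(c,key=len)[:,0].astype(float)
    q=np.array([ray(s,u0+(a+.5)/k-.5,v0+(b+.5)/k-.5,h)[:2] for a,b in c],np.float32)
    (ce,sz,a)=cv2.minAreaRect(q);a=np.radians(a)
    if sz[1]>sz[0]:a+=np.pi/2;sz=sz[::-1]
    M=cv2.moments(q.reshape(-1,1,2));g=(M['m10']/M['m00'],M['m01']/M['m00'])
    return np.round(ce,1),np.round(sz,1),round((a+np.pi/2)%np.pi-np.pi/2,3),np.round(g,1)
WH=lambda f:f[...,0]>165
BK=lambda f:(f[...,1]<85)|(f[...,0]>f[...,2]+20)
MK=lambda f:(f[...,0]>160)|((f[...,0]<75)&(f[...,2]>f[...,1]+35))
GY=lambda f:f[...,2]-f[...,0]<22
E
python3 - <<'E'
from h import *
T=dict(np.load('top1.npz'));F=T['frame']
for n,(u,v) in dict(bench=(270,235),book=(220,215),holder=(224,264),hin=(234,264),mk=(183,272),shadow=(310,233)).items():print(n,F[v,u])
for n,b,c,h in [('plate',(298,354,198,244),WH,30),('book',(185,250,175,255),BK,14.5),('holder',(218,250,248,282),GY,50),('cup',(284,312,250,280),WH,90),('cupgy',(284,312,250,280),GY,90),('timer',(350,380,254,282),WH,17),('marker',(145,195,250,280),MK,9)]:
    print(n,*crect(T,b,c,h))
E
```

```text
bench [116 134 154]
book [ 69  80 109]
holder [ 99 101 102]
hin [171 171 170]
mk [ 50  79 137]
shadow [143 144 148]
plate [ 589.1 -195.1] [131.1  88.9] -1.527 [ 589.2 -194.9]
book [607.3 200.3] [210.9 147.3] 0.056 [605.3 200.6]
holder [429.9 132.5] [66.  63.2] 0.877 [430.  132.7]
cup [426.6 -95.2] [52.1 51.2] 0.475 [426.7 -95.7]
cupgy [425.1 -94.5] [58.2 55.6] -0.456 [425.1 -94.8]
timer [ 424.7 -331.4] [69.4 68.6] -1.455 [ 424.6 -331.6]
marker [420.4 358.7] [133.   13.2] 1.161 [421.2 360.8]
```

```bash
cat >> h.py <<'E'
from scipy.spatial.transform import Rotation as Ro
def down(psi): return (Ro.from_euler('z',psi)*Ro.from_euler('x',np.pi)).as_rotvec()
def goto(p,ang):
    "TCP to p, tool down, closing line at angle ang (mod pi)"
    c=[(q:=planner.inverse_kinematics(list(p),list(down(ang-np.pi/2+k*np.pi)))) for k in(-1,0,1)]
    c=[q for q in c if q is not None]
    q=min(c,key=lambda q:np.abs(np.array(q)-get_qpos()).max());manip.goto_joints(list(q))
def lin(x,y,z,v=150): manip.move_linear([float(x),float(y),float(z)],v=v)
def stat(t=''): print(t,'t',round(get_time(),2),'pos',np.round(get_position(),1),'w',round(float(get_width()),1),'F',np.round(get_force(),1),'gf',np.round(get_gripper_force(),1))
E
python3 - <<'E'
from h import *
T=dict(np.load('top1.npz'))
manip.move_gripper(87,20)
goto((430,132.5,150),0);stat('above')
lin(430,132.5,24);stat('down')
manip.move_gripper(40,20);stat('grip')
lin(430,132.5,150);stat('up')
goto((582.7,-50.1,150),0.044)
lin(582.7,-50.1,40);stat()
s=snap('scene','s2.png')
E
```

```text
above t 3.03 pos [430.6 131.9 150.1] w 87.0 F [ 0.8 -0.2 -1.2] gf 0.0
down t 4.03 pos [430.4 132.4  24.4] w 87.0 F [-0.  -0.2 -0.3] gf 0.0
grip t 4.63 pos [430.1 132.5  24.3] w 59.0 F [-0.1  0.3  4.2] gf 19.6
up t 5.62 pos [429.2 132.4 149.3] w 59.1 F [-0.2  0.7 -1.9] gf 20.0
 t 7.45 pos [583.3 -49.8  40.8] w 59.1 F [-0.3 -0.7 -1.9] gf 20.0
```

View pics/s2.png

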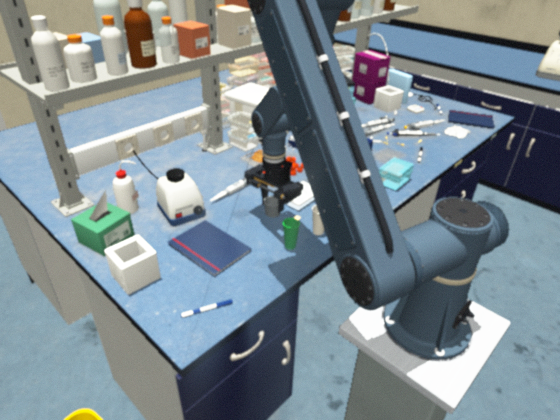

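The holder is held at (272,205). A dark rectangle at (470,118) is new, so I check whether it could be the book before releasing.

```bash
python3 - <<'E'
from h import *
s=snap('scene');print('far',ray(s,470,118,14).round(), [ray(s,*p,14).round()[:2].tolist() for p in((452,112),(493,114),(494,125),(448,121))])
print('near',[ray(s,*p,14.5).round()[:2].tolist() for p in((205,223),(250,247),(214,271),(169,243))])
np.savez('scene2.npz',**s)
cv2.imwrite('pics/c2.png',cv2.cvtColor(cv2.resize(s['frame'][60:160,360:520],None,fx=5,fy=5,interpolation=2),cv2.COLOR_RGB2BGR))
E
```

```text
far [  463. -1323.    14.] [[560.0, -1331.0], [403.0, -1458.0], [346.0, -1324.0], [522.0, -1208.0]]
near [[696.0, 143.0], [508.0, 122.0], [503.0, 263.0], [692.0, 283.0]]
```

View pics/c2.png

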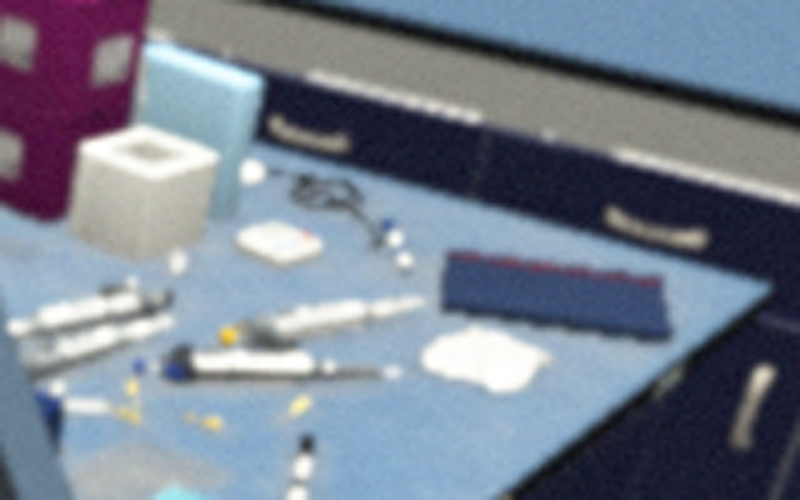

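The far rectangle is a second book about 1.4 m away, out of reach, so the near left book is the one meant. I set the holder down and fetch the cup.

```bash
python3 - <<'E'
from h import *
lin(582.7,-50.1,24.5,40);manip.hold(.2);stat('placed')
manip.move_gripper(87);lin(582.7,-50.1,130,200)
goto((426.3,-95.3,160),1.57);stat('above cup')
s=snap('top');np.savez('top3.npz',**s)
for n,b,c,h in [('holder',(268,302,205,238),GY,50),('plate',(298,354,198,244),WH,30)]:print(n,*crect(s,b,c,h))
lin(426.3,-95.3,52);manip.hold(.1);stat('down')
manip.move_gripper(35,8);stat('grip')
s=snap('scene','s3.png')
E
```

```text
placed t 8.29 pos [582.7 -50.1  24.3] w 59.3 F [-0.1  0.8 -1.8] gf 20.0
above cup t 11.03 pos [426.5 -95.3 159.4] w 87.0 F [-0.9 -0.2 -0.3] gf 0.0
holder [582.4 -48.4] [66.6 63.3] 0.014 [581.8 -48.7]
plate [ 589.3 -195. ] [131.2  89. ] -1.522 [ 589.2 -194.9]
down t 12.04 pos [427.  -95.6  52.7] w 86.9 F [-0.2  0.2 -0.7] gf 0.0
grip t 12.78 pos [426.4 -95.4  52.1] w 49.4 F [ 0.  -0.3  2. ] gf 9.1
```

View pics/s3.png

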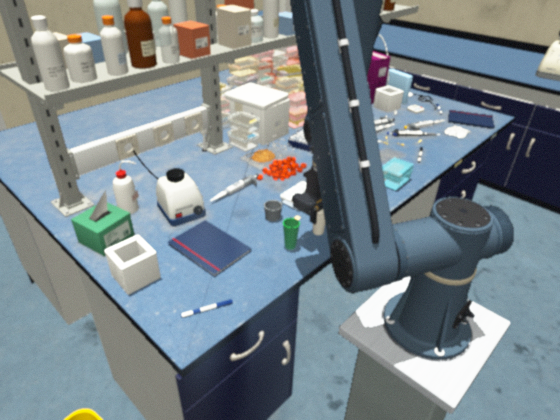

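The cup is gripped (49.4 mm near the rim) and the holder stands upright at (272,211). I lower the cup in steps, watching the force.

```bash
python3 - <<'E'
from h import *
lin(426.3,-95.3,175);stat('up')
goto((582.5,-49.3,175),1.57);manip.hold(.2)
lin(582.5,-49.3,110);manip.hold(.2);f0=np.array(get_force());stat('over')
lin(582.5,-49.3,72,80)
for z in (68,65,63,61,60,59,58.3,57.8):
    lin(582.5,-49.3,z,30);manip.hold(.1);f=np.array(get_force())-f0;print(z,f.round(1),np.round(get_position(),1))
    if np.linalg.norm(f)>2:break
snap('scene','s4.png');stat()
E
```

```text
up t 13.79 pos [425.6 -95.  174.4] w 49.2 F [-0.1 -0.4 -0.4] gf 8.9
over t 15.47 pos [583.4 -49.6 111.3] w 49.1 F [ 0.1 -0.4 -0.8] gf 9.0
68 [0.2 0.8 1. ] [582.7 -49.3  68.2]
65 [-0.3  0.7  0. ] [582.5 -49.3  65. ]
63 [-0.7  0.1  0.1] [582.5 -49.3  63. ]
61 [ 0.5 -0.   0.5] [582.5 -49.3  61. ]
60 [0.3 1.  0.6] [582.5 -49.3  60. ]
59 [ 0.  -0.7 -0.2] [582.5 -49.3  59. ]
58.3 [-0.2  0.   0.3] [582.5 -49.3  58.3]
57.8 [0.4 0.3 4.4] [582.7 -49.4  58.1]
 t 18.98 pos [582.7 -49.4  58.1] w 49.0 F [0.2 0.8 3.1] gf 9.2
```

```bash
python3 -c "
import cv2
a=cv2.imread('pics/s4.png')[150:290,200:360];cv2.imwrite('pics/c4.png',cv2.resize(a,None,fx=4,fy=4,interpolation=2))"
```

```text
(no output)
```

View pics/c4.png

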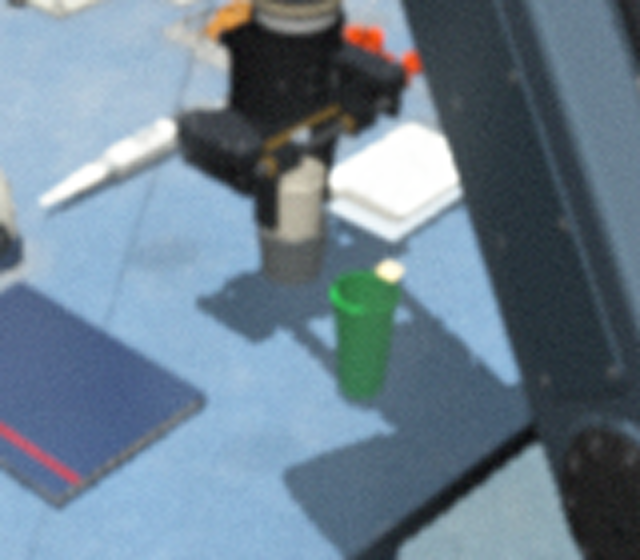

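Floor contact came at the expected height and the cup stands straight. I release it, check it, and fit the book, timer and marker better using both views.

```bash
cat >> h.py <<'E'
def quad(s,box,cond,h,k=4):
    "outline -> four least-squares side lines -> corners on height h"
    u0,u1,v0,v1=box
    f=cv2.resize(s['frame'][v0:v1,u0:u1],None,fx=k,fy=k,interpolation=cv2.INTER_CUBIC).astype(int)
    m=cv2.morphologyEx(cond(f).astype(np.uint8),cv2.MORPH_CLOSE,np.ones((9,9),np.uint8))
    c=max(cv2.findContours(m,cv2.RETR_EXTERNAL,cv2.CHAIN_APPROX_NONE)[0],key=cv2.contourArea)
    c=cv2.convexHull(c)
    e=.02*cv2.arcLength(c,True);q=cv2.approxPolyDP(c,e,True)[:,0]
    while len(q)>4: e*=1.2;q=cv2.approxPolyDP(c,e,True)[:,0]
    return np.array([ray(s,u0+(a+.5)/k-.5,v0+(b+.5)/k-.5,h)[:2] for a,b in q])
def qinfo(q):
    e=np.roll(q,-1,0)-q;L=np.hypot(*e.T);a=(np.arctan2(e[:,1],e[:,0])+np.pi/4)%(np.pi/2)-np.pi/4
    return 'c',q.mean(0).round(1),'L',L.round(0),'yaw',a.round(3)
E
python3 - <<'E'
from h import *
manip.move_gripper(70);manip.hold(.1);lin(582.5,-49.3,160,150);stat()
goto((424.7,-331.5,100),0.116);stat()
t=snap('top');s=snap('scene','s5.png');np.savez('top5.npz',**t);np.savez('scene5.npz',**s)
print('book top',*qinfo(quad(t,(185,250,175,255),BK,14.5)));print('book scene',*qinfo(quad(s,(160,260,215,278),lambda f:(f[...,2]<150)&(f[...,1]<100)|(f[...,0]>f[...,2]),14.5)))
print('plate top',*qinfo(quad(t,(298,354,198,244),WH,30)))
print('timer',*qinfo(quad(dict(np.load('top1.npz')),(350,380,254,282),WH,17)))
print('cup',*crect(t,(268,302,200,238),WH,96),'holder',*crect(t,(268,302,200,238),GY,50))
cv2.imwrite('pics/c5.png',cv2.cvtColor(np.hstack([cv2.resize(x['frame'][a:a+100,b:b+100],None,fx=4,fy=4,interpolation=2) for x,a,b in((t,180,230),(s,170,220))]),cv2.COLOR_RGB2BGR))
E
```

```text
t 20.6 pos [581.8 -49.1 159.4] w 69.9 F [ 0.3  0.3 -0. ] gf 0.0
 t 21.85 pos [ 425.1 -330.9   99.8] w 69.8 F [-0.1  0.7  0.9] gf 0.0
book top c [605.  201.2] L [143. 202. 142. 199.] yaw [0.06  0.048 0.04  0.056]
book scene c [596.7 205.7] L [143. 206. 144. 212.] yaw [0.022 0.021 0.06  0.017]
plate top c [ 589.1 -195.1] L [ 83. 126.  84. 125.] yaw [ 0.008  0.029 -0.003  0.015]
timer c [ 424.4 -331.2] L [62. 61. 61. 61.] yaw [0.191 0.173 0.184 0.19 ]
cup [582.2 -48.7] [53.1 51.5] 1.187 [575.7 -50.3] holder [584.1 -48.2] [68.6 63.6] -0.063 [583.2 -48.7]
```

View pics/c5.png

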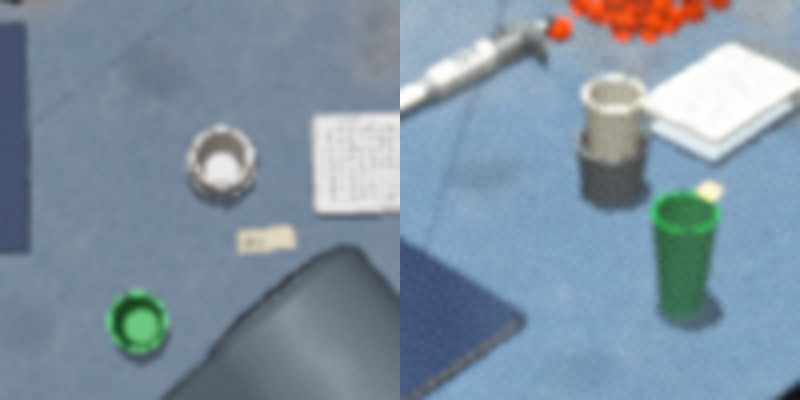

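The cup stands upright in the holder, well clear of the cream slip. I fit the yaws more robustly, from the middle of each side.

```bash
cat >> h.py <<'E'
def sides(s,box,cond,h,k=4):
    "lines through the middle 60% of each side of the blob; centre, sizes, yaws (mod pi/2)"
    u0,u1,v0,v1=box
    f=cv2.resize(s['frame'][v0:v1,u0:u1],None,fx=k,fy=k,interpolation=cv2.INTER_CUBIC).astype(int)
    m=cv2.morphologyEx(cond(f).astype(np.uint8),cv2.MORPH_CLOSE,np.ones((7,7),np.uint8))
    c=max(cv2.findContours(m,cv2.RETR_EXTERNAL,cv2.CHAIN_APPROX_NONE)[0],key=cv2.contourArea)[:,0]
    q=np.array([ray(s,u0+(a+.5)/k-.5,v0+(b+.5)/k-.5,h)[:2] for a,b in c])
    ce,sz,a=cv2.minAreaRect(q.astype(np.float32));a=np.radians(a);ce=np.array(ce)
    for _ in range(3):
        A=np.array([[np.cos(a),np.sin(a)],[-np.sin(a),np.cos(a)]]);p=(q-ce)@A.T;e=np.array(sz)/2;ys=[];pos=[]
        for i in(0,1):
            for sg in(1,-1):
                w=p[(abs(p[:,1-i])<.6*e[1-i])&(p[:,i]*sg>.8*e[i])]
                b,c0=np.polyfit(w[:,1-i],w[:,i],1);ys.append(-b if i==0 else b);pos.append(np.median(w[:,i]))
        ce=ce+A.T@[(pos[0]+pos[1])/2,(pos[2]+pos[3])/2];sz=(pos[0]-pos[1],pos[2]-pos[3]);ya=a+np.array(ys);a+=np.mean(ys)
    w=lambda x:(x+np.pi/4)%(np.pi/2)-np.pi/4
    return ce.round(1),np.round(sz,1),'yaw',w(a).round(3),w(ya).round(3)
E
python3 - <<'E'
from h import *
t=dict(np.load('top1.npz'));s=dict(np.load('scene5.npz'))
print('book',*sides(t,(185,250,175,255),BK,14.5))
print('book5',*sides(dict(np.load('top5.npz')),(185,250,175,255),BK,14.5))
print('bookS',*sides(s,(160,260,215,278),lambda f:(f[...,2]<150)&(f[...,1]<100)|(f[...,0]>f[...,2]),14.5))
print('plate',*sides(t,(298,354,198,244),WH,30));print('plate3',*sides(dict(np.load('top3.npz')),(298,354,198,244),WH,30))
print('timer',*sides(t,(350,380,254,282),WH,17))
E
```

```text
book [604.9 200.6] [203.2 143.9] yaw 0.063 [0.059 0.057 0.061 0.073]
book5 [605.1 200.6] [202.1 143. ] yaw 0.061 [0.059 0.055 0.061 0.071]
bookS [597.9 206.2] [209.8 151.1] yaw 0.082 [0.016 0.165 0.1   0.049]
plate [ 589.3 -195. ] [ 87.4 130. ] yaw 0.052 [0.048 0.059 0.046 0.055]
plate3 [ 589.3 -195. ] [ 87.6 130.1] yaw 0.051 [0.047 0.057 0.049 0.051]
timer [ 424.7 -331.5] [67.2 67.7] yaw 0.115 [0.114 0.108 0.122 0.115]
```

```bash
python3 - <<'E'
from h import *
t=dict(np.load('top5.npz'))
for th in(95,102):print('book',th,*sides(t,(185,250,175,255),lambda f:(f[...,1]<th)|(f[...,0]>f[...,2]+20),14.5))
manip.move_gripper(87,15)
lin(424.7,-331.5,3,100);manip.hold(.1);stat('down')
manip.move_gripper(50,15);stat('grip')
lin(424.7,-331.5,120);stat('up')
goto((605.5,200.6,120),0.061);stat('over book')
snap('scene','s6.png')
E
```

```text
book 95 [604.9 200.7] [206.8 147.3] yaw 0.059 [0.056 0.054 0.058 0.066]
book 102 [604.9 200.7] [208.8 149.2] yaw 0.057 [0.054 0.052 0.06  0.061]
down t 23.8 pos [ 425.1 -331.9    3.7] w 87.0 F [ 0.1  0.3 -0.6] gf 0.0
grip t 24.32 pos [ 424.7 -331.5    3.2] w 65.7 F [0.2 0.4 1.4] gf 15.0
up t 25.25 pos [ 424.2 -330.9  119.3] w 66.0 F [ 0.2  0.4 -1.4] gf 15.0
over book t 27.27 pos [605.6 199.7 119.7] w 65.7 F [-0.2 -0.1 -0.6] gf 15.0
```

View pics/s6.png

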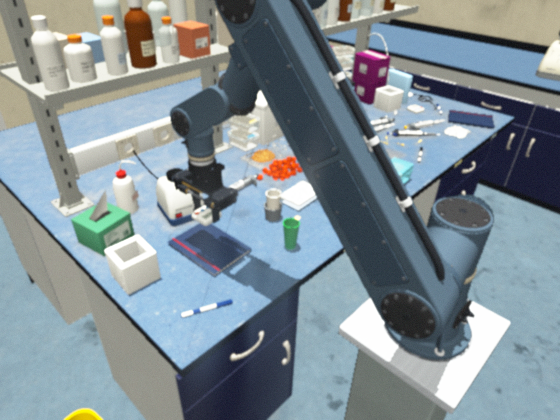

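The timer is held over the book at (207,212). I set it down there and go for the marker.

```bash
python3 - <<'E'
from h import *
x,y=605.,200.6
lin(x,y,30);manip.hold(.2);f0=np.array(get_force())
for z in(20,19,18.3,17.8,17.3,16.8):
    lin(x,y,z,30);manip.hold(.1);f=(np.array(get_force())-f0)[2];print(z,f.round(1))
    if f>2:break
manip.move_gripper(84);manip.hold(.1);lin(x,y,130,150);stat()
goto((420.6,359,100),1.161-np.pi/2);manip.move_gripper(45,20)
t=snap('top');np.savez('top7.npz',**t)
print('timer',*sides(t,(190,245,180,250),WH,31.5))
lin(420.6,359,2.5,100);manip.hold(.15);stat('down')
manip.move_gripper(0,20);stat('grip');snap('scene','s7.png')
E
```

```text
20 -0.0
19 0.4
18.3 -0.4
17.8 -0.6
17.3 0.5
16.8 3.7
 t 32.27 pos [604.2 200.5 129.2] w 83.8 F [ 0.2 -0.3  0.2] gf 0.0
timer [605.3 202.1] [66.7 66.8] yaw 0.072 [0.086 0.057 0.071 0.073]
down t 35.48 pos [421.1 359.3   3.2] w 45.1 F [-0.5 -0.1 -0.5] gf 0.0
grip t 36.16 pos [420.6 359.    2.5] w 11.5 F [ 1.1 -0.6  0.5] gf 20.0
```

```bash
python3 -c "
import cv2
a=cv2.imread('pics/s7.png')[180:340,130:330];cv2.imwrite('pics/c7.png',cv2.resize(a,None,fx=3.5,fy=3.5,interpolation=2))"
```

```text
(no output)
```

View pics/c7.png

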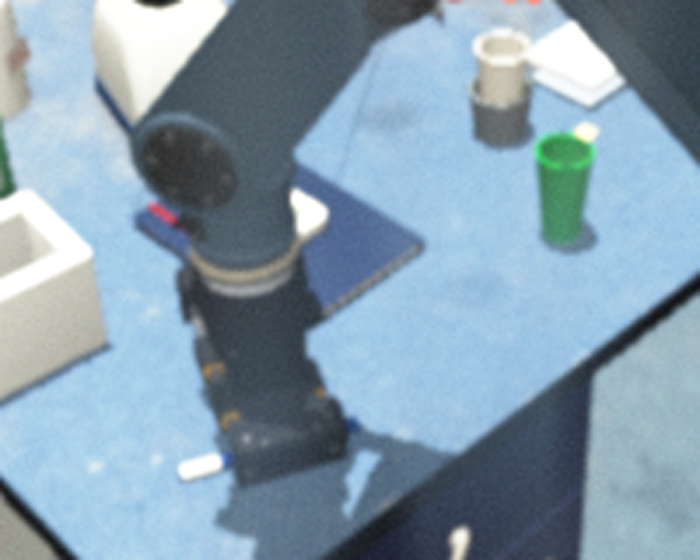

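The timer lies on the book's middle and the marker is gripped. I place the marker.

```bash
python3 - <<'E'
from h import *
lin(420.6,359,130);stat('up')
x,y=489.9,-200.1
goto((x,y,130),0.051);lin(x,y,30);manip.hold(.2);stat();f0=np.array(get_force())
for z in(6,4,3,2.5,2.0):
    lin(x,y,z,30);manip.hold(.1);f=(np.array(get_force())-f0)[2];print(z,f.round(1))
    if f>2:break
manip.move_gripper(30);manip.hold(.1);lin(x,y,100,120)
goto((430,132,220),0);stat()
t=snap('top','t8.png');np.savez('top8.npz',**t)
MK2=lambda f:(f[...,0]>160)|((f[...,0]<75)&(f[...,2]>f[...,1]+35))
print('marker',*crect(t,(300,352,240,262),MK2,9))
print('plate',*sides(t,(298,354,198,244),WH,30))
cv2.imwrite('pics/c8.png',cv2.cvtColor(cv2.resize(t['frame'][170:300,140:390],None,fx=3.2,fy=3.2,interpolation=2),cv2.COLOR_RGB2BGR))
E
```

```text
up t 37.21 pos [420.  358.6 129.4] w 11.7 F [-0.3  0.1 -0.6] gf 20.0
 t 40.25 pos [ 490.6 -200.5   31. ] w 11.5 F [-0.2  0.  -0.4] gf 20.0
6 0.3
4 0.4
3 -0.7
2.5 -0.0
2.0 6.1
 t 45.77 pos [430.5 131.4 219.6] w 29.9 F [ 0.2  0.6 -0.3] gf 0.0
marker [ 490.3 -200.2] [129.8  14.4] -1.524 [ 490.4 -195.7]
plate [ 589.3 -195.1] [ 87.4 130. ] yaw 0.051 [0.048 0.059 0.046 0.051]
```

View pics/c8.png

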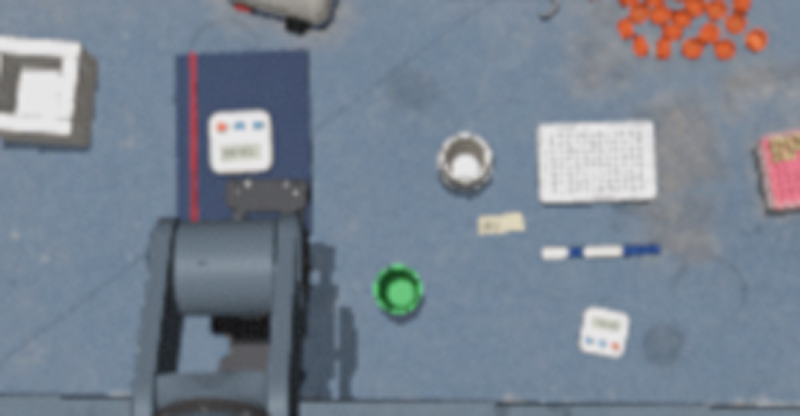

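Everything is in place. The marker is centred at (490,-200), parallel to the plate, with a gap of about 5 cm. The timer is mid-book and square to it, and the cup is in the holder. I hand in.

```bash
python3 -c "
from cell import manip,get_time
print(manip.finish_job(),get_time())"
```

```text
the job is handed in; nothing more can be done
the job is handed in; nothing more can be done
```

I handed the job in at about 46 s of the 104 s: the holder is beside the plate with the cup standing on its floor, the timer is squared on the middle of the lab book, and the marker is centred in front of the plate, each gap about 5 cm by my camera measurements; the handed-in call returned no verdict.

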